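# Lock a filter funnel onto the vacuum filtration manifold

## Robot

A 7-joint arm with a two-finger parallel gripper is mounted at the origin on a cart in front of the work surface, level with it; the furniture and walls round the work are solid. World frame = base frame: x ahead of the robot, y to its left, z up, the work surface at z = 0. Lengths are in m, angles in rad, forces in N, time in s.
With the tool pointing down it reaches from about 0.4 to 0.85 m from the base axis. Payload 4.5 kg.
Tool frame: the origin (TCP) lies at the very end of the fingers, on their centre line; the grasp point (between the pads) lies 19 mm behind it; z points along the fingers, y is the line along which they close (so a half turn about z gives the same grasp; the last joint's range is limited). The gripper opens to 88 mm and grips with 3 to 60 N. Pads are 18 mm wide; open, the fingers measure 123 mm over their backs; the gripper's body (75 mm by 187 mm) begins 45 mm behind the grasp point.
Start: joints at [-1.183, 0.689, -0.195, 1.565, 0.157, 0.902, -0.215], TCP at [0.217, 0.586, 0.239] pointing down, gripper open.
Joint ranges: [-3.01, 3.01], [-0.46, 2.08], [-1.47, 1.51], [0.13, 2.56], [-1, 4.14], [0.04, 2.09], [-2.66, 2.66]. Speed limits (rad/s): [2.57, 2.57, 3.14, 3.14, 3.14, 3.14, 3.14].

## Interface

Orientations are given as a unit quaternion [x, y, z, w].
In Python, from plant import r gives the robot as it stands. The module is installed in compiled form; this text tells all that it offers.
- The arm moves only by the shell command python3 -m pendant 'ROWS' [FORCE]. ROWS is JSON, one flat list of numbers, 7 for each row, row after row: the opening, from 0 (shut) to 1 (fully open), then the shift along the tool's x, y, z scaled (see below), then the turn, a rotation vector about the tool's x, y, z scaled (see below). A call has 1 to 12 rows; each row is the pose to reach, as a shift and turn from the pose commanded when the call began, along the tool's axes at that moment; what a row does not reach only later rows make up. The controller multiplies each number of a shift by 0.15 m and each number of a turn by pi/2 rad. A row lasts 1/10 s, in which the tool goes at most 50 mm and 8.59 degrees, less where a joint would pass 70% of its speed; a pose out of reach is approached as far as the arm can. A call with a number of a shift or a turn outside -1 to 1 is refused whole. A call with a gripper value outside its range is refused whole. The fingers move at their own pace and stop on an object; FORCE is the grip in N (left out, the last holds). Time passes only in rows, so rows that repeat a pose let the fingers close. It gives the time, the measured TCP pose, the force, the opening and the grip force at its end, in the units of the state.
- r.get_state(): the state, without advancing time (a new reading comes with each control period).
- r.snapshot(name): name is "scene" or "side" or "wrist"; returns a dict with "img" (480x640x3 uint8, red, green, blue), "mtx" (3x3 intrinsics, pixels), "k1" (the pictures are not rectified: a ray, as slopes to the right and down, at radius r is drawn at 1 + k1 r^2 times it, then the intrinsics apply), "cam_to_world" (4x4, takes a point from camera to world coordinates). Camera axes: x right, y up, looking along -z (the intrinsics and any distortion apply to the point x, -y, -z); pixel columns grow to the right and rows downward; lengths in m; the calibration is good to about 2 mm. A picture is of the moment at which its call begins. There is no depth.
- r.finish_job(): hands the job in; it is judged then, once.
The state is a dict: "clock": time; "q": joint angles; "qd": joint speeds; "joint_torque": joint torques, N m; "tool_pos": TCP position; "eef_rot": TCP orientation; "contact_force": force on the tool from outside, world axes, zero at the start; "moment": the same for the moment, N m; "opening": opening from 0.0 (shut) to 1.0 (fully open); "finger_force": force on a finger pad.
Only numpy, scipy, OpenCV 4.12 (cv2) and the standard library are available. Lean on these libraries where they do the work, as an engineer would, in place of code of your own. Each camera call takes 0.05 s, during which the arm holds its last target. There are 200 camera calls.

## Task

Get the free place of the two-place filtration manifold ready for use: set the loose steel funnel into it with its two lugs in the two pockets, press it fully home, then turn the locking ring clockwise by its orange lever to the green locked mark, so that the ring holds the funnel down. It should end up like the place beside it; leave the other glassware and the cap where they are.

Things in the scene. Friction and masses are not known exactly. Their poses are not given: they have to be found in the camera images.
- manifold: Steel filtration manifold fixed on the worktop: tube of 38 mm diameter, 300 mm long, along its y axis, with two filter places on top. Origin: on the worktop under its middle; at yaw 0 x points away from the robot, y to its left. Free place at +y, occupied at -y. Below each place is a stopcock with a short black lever, under 80 mm high (leave it).
- port (a point): Centre of the free place, on its vertical axis, at pocket-floor height, (0, 85, 120) mm in the manifold's frame. A bore of 43 mm goes down 18 mm. Two pockets with 7 mm walls, centred on the manifold's +y and -y (48 degrees wide, radius up to 37.8 mm), take the funnel's lugs: funnel y along manifold y, either way round, 4 degrees play. The ring's gaps lie above them.
- occupied (a point): Centre of the occupied place at pocket-floor height, (0, -85, 120) mm in the manifold's frame. It has its funnel, locked, one fixed piece: rim 178 mm above the worktop, orange lever tab reaching 82 mm from its axis. An example of the finished job.
- support_plate (a joint): Perforated plate of 40 mm in the bore of the free place, on a tight O-ring: the funnel pushes it down and it stays where left. 0 = up (its top 8 mm below point port, so the funnel stops 8 mm short of home), 0.008 m = funnel home. It takes about 10 N to slide, more than the funnel's weight; press with 15 to 20 N until the lugs sit on the pocket floor.
- lock_ring (a joint): Captive steel locking ring of the free place, 90 mm in diameter, from 8 mm below to 14 mm above point port. Value: angle turned clockwise seen from above; 0 = open (white mark; starts at 0 to 0.1), 1.134 rad = locked, at its stop (green mark). Turns about the vertical axis through point port, friction 0.2 N m. Its ledges pass over the lugs only when the funnel is home.
- lever (a point): Middle of the ring's upright orange lever tab, 71 mm from the axis of the free place, 132 mm above the worktop; moves with the ring. Tab 10 mm thick (in the direction of turning), 60 to 82 mm from the axis, 120 to 140 mm above the worktop. From point port it lies at 212 degrees minus the ring angle, anticlockwise from the manifold's x: on the robot's side, going from right to left.
- funnel: Loose steel funnel, upright, 74 mm high, 0.14 kg. Origin: centre of its underside, z up. Spigot of 40 mm diameter, tapered foot, 0 to 16 mm; flange 54 mm, 16 to 22 mm, with two lugs at +y and -y (40 degrees wide, to 36 mm from the axis, orange stripe above each); open cup of 52 mm above, rim 54 mm. Grip the cup, fingertips at 38 mm or higher. Home: origin 16 mm below point port.
- bottle_bluestop: Bystander: glass bottle with a blue cap, 48 mm in diameter, 98 mm high, origin under its centre.
- beaker_50: Bystander: small clear glass beaker, 43 mm in diameter, 63 mm high, origin under its centre.
- cap_white: Bystander: white screw cap lying on the worktop, 53 mm in diameter, 12 mm high, origin under its centre.
Not all that is in view belongs to the job. What is shaped like the funnel but purple or yellow is not meant.

How it is judged:
By the outcome, as a careful person would: the job done as asked, in the order asked, and still so for the second after the job is handed in, with the robot touching nothing.
It also fails if it takes over 64 s, if anything falls off the work surface, if the arm or the gripper's body presses on something with over 40 N, if the wrist force passes 120 N, or if a joint passes its speed limit or range.

## Working session

There is one attempt and no reset: what is moved stays moved. The work goes in short steps, Python scripts to look and compute and a shell command to move; the robot and the scene stay as the last step left them, time stands still between calls to the robot, and variables do not carry over. Pictures are saved under pics/ and viewed, at most 10 in all, crops included, and the job is handed in when it is done.

```bash
mkdir -p pics; cat > h.py <<'E'
import numpy as np, cv2
from scipy.spatial.transform import Rotation as R
def load(n):
    d=np.load(n+'.npz'); return d
def snap(r,name,f):
    s=r.snapshot(name); np.savez('pics/'+f+'.npz',**{k:np.array(s[k]) for k in('img','mtx','k1','cam_to_world')})
    cv2.imwrite('pics/'+f+'.png',s['img'][:,:,::-1]); return s
def ray(s,uv):
    K=np.array(s['mtx']);k=float(s['k1']);T=np.array(s['cam_to_world'])
    p=cv2.undistortPoints(np.array([[uv]],float),K,np.array([k,0,0,0,0.]))[0,0]
    d=T[:3,:3]@np.array([p[0],-p[1],-1]); return T[:3,3],d/np.linalg.norm(d)
def plane(s,uv,z):
    o,d=ray(s,uv); return o+d*(z-o[2])/d[2]
def proj(s,P):
    T=np.array(s['cam_to_world']);c=T[:3,:3].T@(np.array(P)-T[:3,3]);x=np.array([c[0],-c[1]])/-c[2]
    x=x*(1+float(s['k1'])*(x@x));K=np.array(s['mtx']);return K[:2,:2]@x+K[:2,2]
def tri(*sr):
    A=np.zeros((3,3));b=np.zeros(3)
    for s,uv in sr:
        o,d=ray(s,uv);M=np.eye(3)-np.outer(d,d);A+=M;b+=M@o
    p=np.linalg.solve(A,b);return p,[np.linalg.norm((np.eye(3)-np.outer(d,d))@(p-o)) for o,d in (ray(s,uv) for s,uv in sr)]
E
python3 - <<'E'
from h import *
from plant import r
for n in('scene','side','wrist'):
    s=snap(r,n,n+'0'); print(n,np.round(s['cam_to_world'],3).tolist(),s['mtx'],s['k1'])
print(r.get_state())
a=[cv2.imread(f'pics/{n}0.png') for n in('scene','side')]
E
```

```text
scene [[0.928, -0.212, 0.307, 0.895], [0.373, 0.535, -0.758, -1.027], [-0.004, 0.818, 0.575, 0.874], [0.0, 0.0, 0.0, 1.0]] [[493.36599326   0.         324.93458209]
 [  0.         493.36599326 245.34145658]
 [  0.           0.           1.        ]] 0.011496488536845942
side [[0.987, 0.104, -0.121, 0.38], [-0.159, 0.636, -0.755, -0.766], [-0.002, 0.765, 0.644, 0.697], [0.0, 0.0, 0.0, 1.0]] [[457.24999002   0.         322.00742011]
 [  0.         457.24999002 240.2380311 ]
 [  0.           0.           1.        ]] -0.08108162444866313
wrist [[0.348, -0.893, -0.286, 0.141], [0.938, 0.331, 0.107, 0.613], [-0.001, -0.305, 0.952, 0.384], [0.0, 0.0, 0.0, 1.0]] [[392.56223767   0.         322.26731117]
 [  0.         392.56223767 232.65416065]
 [  0.           0.           1.        ]] 0.030158974379051618
{'clock': 0.15, 'q': array([-1.18323256,  0.68980376, -0.19454911,  1.56606727,  0.15728645,
        0.90253087, -0.21511915]), 'qd': array([-0.00085845, -0.00271935,  0.00064929, -0.004033  , -0.00157046,
        0.0007802 ,  0.00090969]), 'joint_torque': array([-1.40921860e-03, -5.27859628e+01, -1.26859032e+00, -1.53585720e+01,
       -5.25313534e-02,  3.88302404e-03,  1.11454885e-04]), 'tool_pos': array([0.2163745 , 0.585842  , 0.23809716]), 'eef_rot': array([ 1.75936355e-01,  9.84401288e-01, -7.04900798e-04, -8.42797118e-05]), 'contact_force': array([ 0.5128745 , -0.08146362, -0.40198272]), 'moment': array([ 0.01222984,  0.04364754, -0.01819172]), 'finger_force': 0.0, 'opening': 0.9983825713859379}
```

View pics/scene0.png

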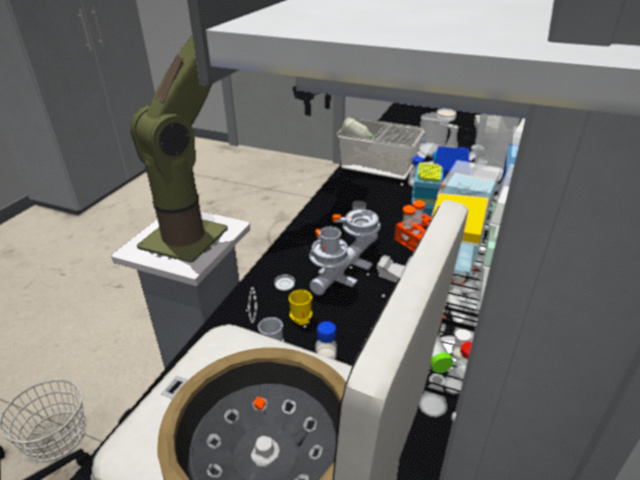

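View pics/side0.png

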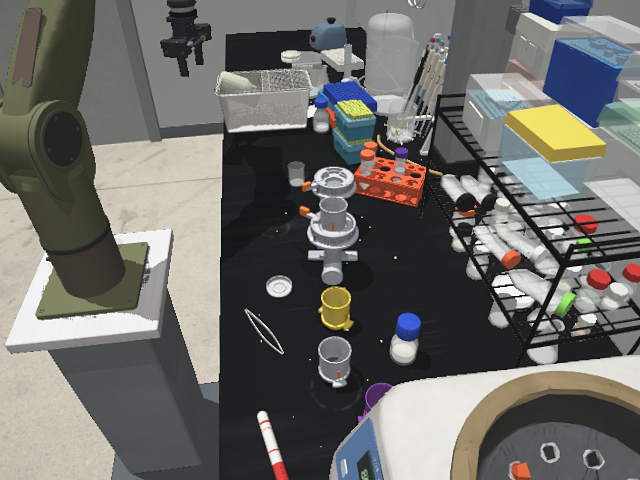

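The scene picture shows the free place at about (360,222), the occupied place at (328,248) and the steel funnel at (271,330). In the side picture they are at (334,182), (333,220) and (335,360).

Things that could be taken for the funnel in the side view:
- yellow funnel at (336,308)
- purple funnel at (380,398)
- locked funnel of the occupied place at (333,212)
- beaker at (296,173)

I choose the steel one with orange-striped lugs at (335,360), and check it in a close crop.

```bash
python3 - <<'E'
from h import *
a=cv2.imread('pics/side0.png');b=cv2.imread('pics/scene0.png')
f=lambda i,x,y,w,h,k:cv2.resize(i[y:y+h,x:x+w],None,fx=k,fy=k,interpolation=cv2.INTER_CUBIC)
t=np.hstack([f(a,300,325,80,75,5),f(b,235,300,80,75,5)][:2])
u=np.hstack([f(a,280,155,100,50,4)[:, :400],f(b,310,195,100,50,4)])
cv2.imwrite('pics/crop1.png',np.vstack([t,u]))
d={n:load('pics/'+n+'0') for n in('scene','side')}
print('funnel base guess',plane(d['side'],(335,378),0),'rim',plane(d['side'],(335,347),.074), plane(d['scene'],(271,325),.074))
print('port',plane(d['side'],(335,180),.13),plane(d['scene'],(361,221),.13))
print('occ',plane(d['side'],(334,205),.178),plane(d['scene'],(331,235),.178))
E
```

```text
funnel base guess [ 0.47374531 -0.32281398  0.        ] rim [ 0.47452725 -0.31133407  0.074     ] [ 0.47161689 -0.31290393  0.074     ]
port [0.5498125  0.10447594 0.13      ] [0.54803289 0.1015344  0.13      ]
occ [ 0.51737467 -0.0570049   0.178     ] [ 0.52096629 -0.06203261  0.178     ]
```

View pics/crop1.png

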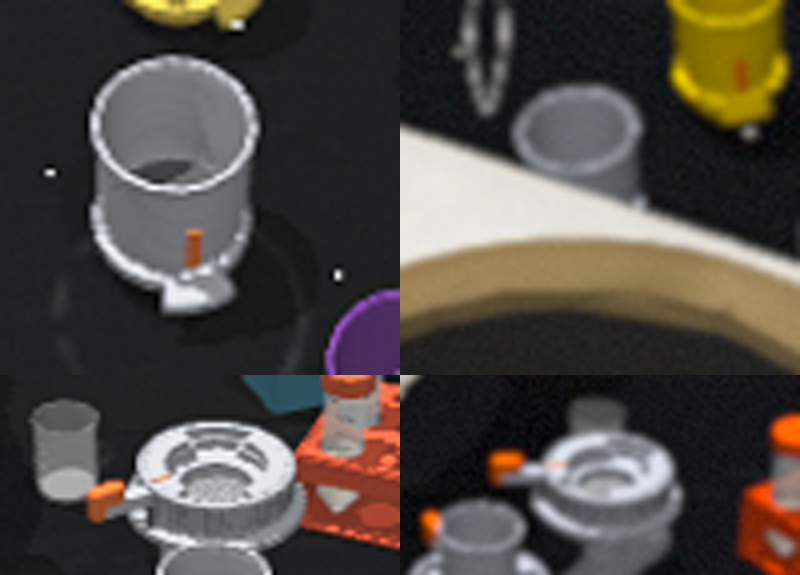

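The crop confirms the loose steel funnel: grey cup, orange stripe above its lug, rim near (0.473,-0.312). The free ring is empty, with its lever on the robot side. Next I move to a wrist view above the free place.

```bash

python3 -m pendant '[1,-0.2,-0.16,-0.04,0,0,0, 1,-0.4,-0.32,-0.08,0,0,0, 1,-0.6,-0.48,-0.1,0,0,0, 1,-0.8,-0.64,-0.1,0,0,0, 1,-1,-0.8,-0.1,0,0,0]'
python3 -m pendant '[1,-0.2,-0.16,-0.04,0,0,0, 1,-0.4,-0.32,-0.08,0,0,0, 1,-0.6,-0.48,-0.1,0,0,0, 1,-0.8,-0.64,-0.1,0,0,0, 1,-1,-0.8,-0.1,0,0,0]'
python3 -m pendant '[1,-0.2,-0.16,-0.04,0,0,0, 1,-0.4,-0.32,-0.08,0,0,0, 1,-0.6,-0.48,-0.1,0,0,0, 1,-0.8,-0.64,-0.1,0,0,0, 1,-0.9,-0.8,-0.1,0,0,0,1,-0.9,-0.8,-0.1,0,0,0]'
python3 - <<'E'
from h import *
from plant import r
s=snap(r,'wrist','w1');st=r.get_state();print(st['clock'],st['tool_pos'],st['eef_rot'],st['q'])
E
```

```text
clock: 0.65
tool_pos: [0.3163, 0.4203, 0.2537]
eef_rot: [0.176, 0.984, -0.0, 0.0]
contact_force: [0.9, 0.0, 0.5]
opening: 1.0
finger_force: 0.0
clock: 1.15
tool_pos: [0.4154, 0.2558, 0.2688]
eef_rot: [0.176, 0.984, 0.0, 0.0]
contact_force: [1.5, 0.1, -0.8]
opening: 1.001
finger_force: 0.0
clock: 1.75
tool_pos: [0.5007, 0.0925, 0.2833]
eef_rot: [0.18, 0.984, -0.002, 0.0]
contact_force: [-0.4, -0.1, 0.1]
opening: 0.998
finger_force: 0.0
1.8 [0.50007552 0.09553228 0.2833718 ] [ 1.78285644e-01  9.83978596e-01 -5.35240432e-04 -2.54583606e-04] [-0.1200796   0.48287259 -0.24516879  1.84986943  0.15450981  0.82817879
  0.76911199]
```

View pics/w1.png

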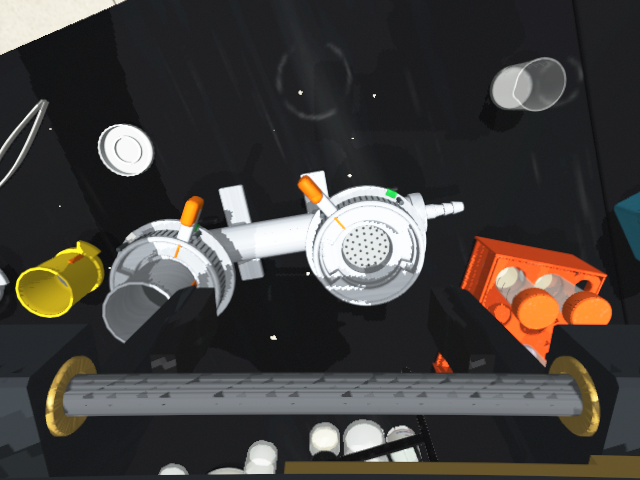

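The wrist view shows the free place with its plate at (367,247), the lever tab at (311,189) and the green mark at (392,195). The occupied place is at (172,270) with its tab at (192,212), and the beaker is well clear. I take more wrist views on the way to the funnel.

```bash

python3 -m pendant '[1,-0.1,-0.25,0,0,0,0, 1,-0.2,-0.5,0,0,0,0, 1,-0.28,-0.75,0,0,0,0, 1,-0.28,-0.75,0,0,0,0, 1,-0.28,-0.75,0,0,0,0]' >/dev/null
python3 -c "
from h import *
from plant import r
snap(r,'wrist','w2')"
python3 -m pendant '[1,0,-0.25,0,0,0,0, 1,0,-0.5,0,0,0,0, 1,-0.07,-0.77,0,0,0,0, 1,-0.07,-0.77,0,0,0,0, 1,-0.07,-0.77,0,0,0,0]' >/dev/null
python3 -c "
from h import *
from plant import r
snap(r,'wrist','w3')"
python3 -m pendant '[1,0,-0.25,0,0,0,0, 1,0,-0.5,0,0,0,0, 1,-0.07,-0.77,0,0,0,0, 1,-0.07,-0.77,0,0,0,0, 1,-0.07,-0.77,0,0,0,0]'
python3 - <<'E'
from h import *
from plant import r
snap(r,'wrist','w4');st=r.get_state();print(st['clock'],st['tool_pos'],st['eef_rot'],st['q'])
a=[cv2.resize(cv2.imread(f'pics/{n}.png'),(400,300),interpolation=cv2.INTER_AREA) for n in('w2','w3','w4')]
cv2.imwrite('pics/m.png',np.vstack([np.hstack(a[:2]),np.hstack([a[2],a[2]*0])]))
E
```

```text
clock: 3.4
tool_pos: [0.4409, -0.2445, 0.2836]
eef_rot: [0.175, 0.985, 0.001, 0.0]
contact_force: [0.7, 1.1, -0.1]
opening: 1.003
finger_force: 0.0
3.45 [ 0.44115072 -0.24355162  0.28366502] [1.74115158e-01 9.84724876e-01 8.92310537e-04 1.84347970e-04] [ 0.57733309  0.47545399 -0.24892655  1.86406879  0.15228565  0.82045945
  1.47157767]
```

View pics/m.png

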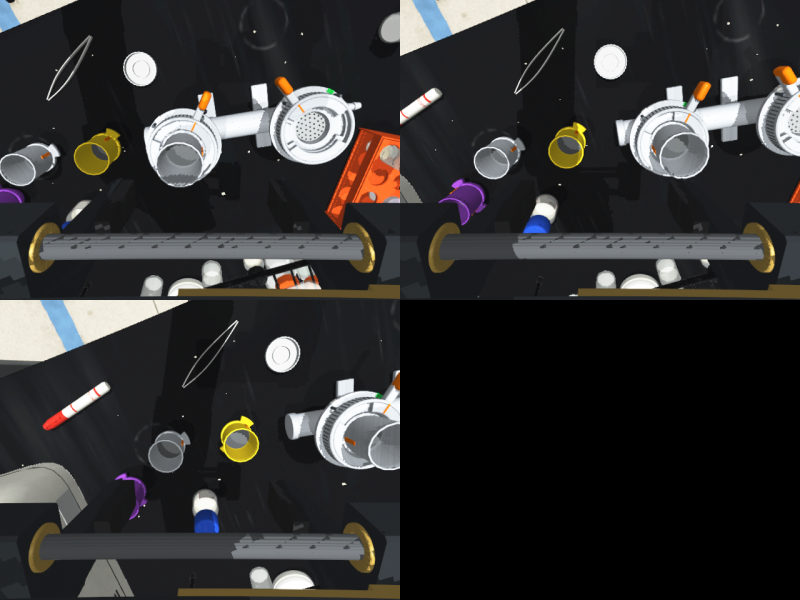

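In these views the steel funnel is at about (155,157)·1.6 in w3 and (168,152)·1.6 in w4, with the yellow one right of it and the bottle and purple one below. Next I measure the rims and tabs by ellipse and centroid.

```bash
cat > meas.py <<'E'
from h import *
D={n:load('pics/'+n) for n in('w1','w2','w3','w4','side0','scene0')}
def rim(n,x0,y0,x1,y1,thr,zs,lo=None):
    # bright rim pixels -> rays -> plane z: circle fit
    s=D[n];g=cv2.cvtColor(s['img'],cv2.COLOR_RGB2HSV);m=((g[...,2]>thr)&(g[...,1]<60)).astype(np.uint8)
    r=np.zeros_like(m);r[y0:y1,x0:x1]=m[y0:y1,x0:x1]
    return r
def circ(s,pts,z):
    P=np.array([plane(s,p,z)[:2] for p in pts]);
    from scipy.optimize import least_squares
    f=least_squares(lambda c:np.hypot(*(P-c[:2]).T)-c[2],[*P.mean(0),.027],loss='soft_l1',f_scale=.001)
    return f.x,np.std(f.fun)
def orange(n):
    s=D[n];g=cv2.cvtColor(s['img'],cv2.COLOR_RGB2HSV);m=((g[...,0]>=5)&(g[...,0]<=16)&(g[...,1]>170)&(g[...,2]>110)).astype(np.uint8)
    c,l,st,ce=cv2.connectedComponentsWithStats(m)
    return [(np.round(ce[i],1).tolist(),st[i].tolist()) for i in range(1,c) if st[i,4]>8]
E
python3 - <<'E'
from meas import *
for n in D:
    print(n,[(c,s[4]) for c,s in orange(n)])
a=[]
for n,b in(('w4',(215,195,320,300)),('w3',(105,205,215,300)),('side0',(310,330,360,395))):
    x0,y0,x1,y1=b;im=D[n]['img'][y0:y1,x0:x1,::-1]
    im=cv2.resize(im,(400,int(400*(y1-y0)/(x1-x0))),interpolation=cv2.INTER_CUBIC)[:400];im=cv2.copyMakeBorder(im,0,max(0,400-len(im)),0,0,0)
    a.append(im[:, :266] if 0 else cv2.resize(im,(266,266)))
print([ (n, np.percentile(cv2.cvtColor(D[n]['img'],cv2.COLOR_RGB2GRAY)[b[1]:b[3],b[0]:b[2]],[10,30,50,70,80,90,95])) for n,b in(('w4',(225,205,310,290)),('w3',(115,210,215,290)),('side0',(315,333,355,365)))])
cv2.imwrite('pics/c2.png',np.hstack(a))
E
```

```text
w1 [([308.8, 187.8], 207), ([195.1, 207.3], 200), ([181.9, 213.6], 19), ([534.6, 290.5], 8917), ([75.6, 258.4], 58), ([193.6, 282.7], 11), ([441.3, 364.8], 212)]
w2 [([453.7, 136.4], 402), ([326.9, 161.9], 254), ([481.6, 173.4], 22), ([584.9, 279.1], 9339), ([171.2, 221.7], 42), ([323.2, 242.0], 16), ([72.3, 248.3], 57), ([456.5, 450.2], 472), ([505.3, 445.9], 55), ([474.8, 448.4], 38), ([493.7, 445.4], 45)]
w3 [([612.4, 119.0], 478), ([481.4, 144.5], 428), ([461.9, 184.2], 9), ([282.0, 211.8], 24), ([406.0, 238.8], 40), ([181.6, 237.9], 39), ([633.7, 312.7], 307), ([84.2, 305.6], 17)]
w4 [([635.2, 131.2], 203), ([559.6, 225.4], 106), ([291.2, 228.7], 19)]
side0 [([331.3, 117.7], 83), ([368.5, 152.2], 124), ([392.4, 182.8], 2003), ([305.7, 185.2], 59), ([303.7, 210.0], 67), ([467.8, 212.9], 72), ([332.6, 226.7], 13), ([510.5, 258.9], 220), ([345.5, 317.2], 13), ([338.5, 374.2], 13), ([520.3, 471.2], 244)]
scene0 [([412.9, 207.1], 186), ([335.8, 216.5], 42), ([411.1, 232.5], 515), ([317.0, 231.0], 20), ([259.1, 402.5], 94)]
[('w4', array([ 17.,  21.,  33.,  95., 101., 113., 136.])), ('w3', array([ 19.,  29.,  42., 120., 136., 150., 205.])), ('side0', array([ 27. ,  33. , 110. , 118. , 123. , 157.2, 188. ]))]
```

View pics/c2.png

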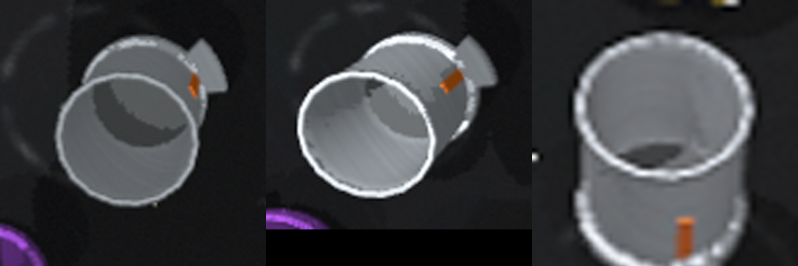

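```bash
cat >> meas.py <<'E'
def annulus(n,c,a,b,w,thr):
    s=D[n];V=s['img'].max(2);S=s['img'].max(2).astype(int)-s['img'].min(2)
    yy,xx=np.mgrid[:480,:640];rr=np.hypot((xx-c[0])/a,(yy-c[1])/b)
    m=(V>thr)&(S<40)&(abs(rr-1)<w);return np.c_[xx[m],yy[m]].astype(np.float32)
E
python3 - <<'E'
from meas import *
E={}
for n,c,a,b,w,t in(('w4',(265.1,250.3),27.5,25.5,.13,115),('w3',(146.8,260.8),27,25,.13,150),('side0',(335.2,350),16.3,13,.15,140)):
    p=annulus(n,c,a,b,w,t);e=cv2.fitEllipseDirect(p);E[n]=e;print(n,len(p),np.round(e[0],1),np.round(e[1],1))
    for z in(.070,.074):print(z,np.round(circ(D[n],p,z)[0],4),circ(D[n],p,z)[1])
print('rim',tri(*[(D[n],E[n][0]) for n in E]),tri(*[(D[n],E[n][0]) for n in('w3','w4')]))
print('stripeA',tri((D['w4'],(291.2,228.7)),(D['w3'],(181.6,237.9)),(D['w2'],(72.3,248.3))))
for z in (.03,.035,.04):print('stripeB',plane(D['side0'],(338.5,374.2),z))
tb=[('w1',(308.8,187.8)),('w2',(453.7,136.4)),('side0',(305.7,185.2)),('scene0',(335.8,216.5))]
print('tab free',tri(*[(D[n],p) for n,p in tb]))
tb=[('w1',(193,208)),('w2',(326.9,161.9)),('w3',(481.4,144.5)),('side0',(303.7,210.0)),('scene0',(317,231))]
print('tab occ',tri(*[(D[n],p) for n,p in tb]))
# bore/plate: dark ring opening ; ring outer contour
V=D['w1']['img'].max(2)
a=[]
for n,b in(('w1',(290,160,440,310)),('w2',(420,110,570,260))):
    x0,y0,x1,y1=b;a.append(cv2.resize(D[n]['img'][y0:y1,x0:x1,::-1],(400,400),interpolation=cv2.INTER_CUBIC))
cv2.imwrite('pics/c3.png',np.hstack(a))
E
```

```text
w4 395 [264.7 249.3] [50.2 54. ]
0.07 [ 0.4708 -0.3156  0.0261] 0.0007913670717768945
0.074 [ 0.4696 -0.3145  0.0258] 0.0007825738093118632
w3 461 [145.8 259.9] [47.8 55.5]
0.07 [ 0.4702 -0.3167  0.0259] 0.0010180998258924176
0.074 [ 0.4694 -0.3144  0.0256] 0.001006768927043475
side0 167 [334.3 349.7] [25.5 31.4]
0.07 [ 0.473 -0.313  0.026] 0.0010526834266841039
0.074 [ 0.4724 -0.3159  0.0258] 0.0010459613752169879
rim (array([ 0.47058177, -0.31522407,  0.07179978]), [np.float64(0.0008603213778028159), np.float64(0.001314955260360078), np.float64(0.0020547804463954557)]) (array([ 0.46890874, -0.31416132,  0.07424944]), [np.float64(0.00011386990701137659), np.float64(0.00011386990701145772)])
stripeA (array([ 0.46743908, -0.28897381,  0.03801274]), [np.float64(0.0005857770703860274), np.float64(0.00027369650029742635), np.float64(0.0003164563426154797)])
stripeB [ 0.47689107 -0.33555995  0.03      ]
stripeB [ 0.47616765 -0.33879104  0.035     ]
stripeB [ 0.47544422 -0.34202213  0.04      ]
tab free (array([0.47781216, 0.08898883, 0.13456647]), [np.float64(0.001338760349087505), np.float64(0.00019474128323454168), np.float64(0.0026749897665605525), np.float64(0.0016344506346475216)])
tab occ (array([ 0.46082306, -0.00323997,  0.13527395]), [np.float64(0.0037172211571884616), np.float64(0.0018973918709900251), np.float64(0.001874895565308541), np.float64(0.00333471251461704), np.float64(0.004608023026603907)])
```

View pics/c3.png

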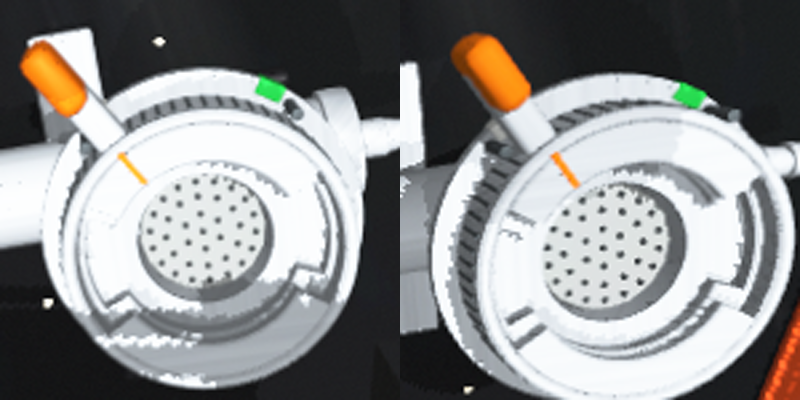

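```bash
python3 - <<'E'
from meas import *
print('yellow',plane(D['side0'],(336,299),.074),plane(D['w4'],(382,227),.074))
print('bottle',plane(D['side0'],(408,322),.098),plane(D['w4'],(328,360),.098))
print('purple',plane(D['side0'],(380,395),.074))
print('cap',plane(D['side0'],(279,286),.012),'centrifuge edge', plane(D['w4'],(100,275),.15),plane(D['w4'],(100,275),.0))
# plate by mask
for n,c in(('w1',(367,247)),('w2',(497,202))):
    s=D[n];g=cv2.cvtColor(s['img'],cv2.COLOR_RGB2GRAY);x,y=c
    print(n,g[y-2:y+3,x-40:x+41:2].mean(0).astype(int).tolist());
    m=((g>185)&(g<238)).astype(np.uint8);m=cv2.morphologyEx(m,cv2.MORPH_CLOSE,np.ones((5,5)));m=cv2.morphologyEx(m,cv2.MORPH_OPEN,np.ones((9,9)))
    k,l,st,ce=cv2.connectedComponentsWithStats(m);i=l[y,x];print(st[i],ce[i])
    if i:
        ct=max(cv2.findContours((l==i).astype(np.uint8),0,1)[0],key=cv2.contourArea)[:,0].astype(float)
        print('plate',circ(s,ct,.112))
# green mark & radial stripe
for n in('w1','w2'):
    s=D[n];h=cv2.cvtColor(s['img'],cv2.COLOR_RGB2HSV);m=((h[...,0]>45)&(h[...,0]<80)&(h[...,1]>150)&(h[...,2]>90)).astype(np.uint8)
    k,l,st,ce=cv2.connectedComponentsWithStats(m);print(n,[(ce[i],st[i,4]) for i in range(1,k) if st[i,4]>15])
E
```

```text
yellow [ 0.49572998 -0.20558358  0.074     ] [ 0.48687835 -0.20129722  0.074     ]
bottle [ 0.60141379 -0.29850594  0.098     ] [ 0.59111561 -0.29413543  0.098     ]
purple [ 0.5259123  -0.41065998  0.074     ]
cap [ 0.39677821 -0.09488177  0.012     ] centrifuge edge [ 0.42246911 -0.41971779  0.15      ] [ 0.45308542 -0.52796353  0.        ]
w1 [253, 253, 247, 252, 252, 251, 251, 217, 212, 192, 210, 235, 198, 211, 234, 233, 215, 231, 233, 181, 214, 234, 212, 199, 233, 233, 217, 232, 232, 172, 221, 131, 103, 247, 251, 252, 253, 253, 253, 253, 253]
[ 342  220   48   49 1957] [366.12774655 244.10832908]
plate (array([0.54370302, 0.11537342, 0.02148914]), np.float64(0.002191659162875336))
w2 [249, 251, 250, 240, 250, 249, 246, 247, 230, 152, 220, 223, 199, 226, 225, 224, 176, 221, 225, 166, 198, 225, 215, 205, 225, 225, 219, 168, 223, 205, 153, 218, 101, 95, 96, 178, 247, 248, 250, 250, 251]
[ 454  138   72   98 4442] [492.4849167  182.75484016]
plate (array([0.53117833, 0.11500406, 0.03121182]), np.float64(0.006744525149884465))
w1 [(array([390.89552239, 192.7761194 ]), np.int32(67))]
w2 [(array([528.2173913 , 145.28985507]), np.int32(69))]
```

```bash
python3 - <<'E'
from meas import *
print('corner',tri((D['scene0'],(222,327)),(D['side0'],(390,387))))
for z in(.05,.1,.15,.2,.25): print(z,plane(D['scene0'],(275,345),z)[:2],'side',plane(D['side0'],(390,387),z)[:2],plane(D['side0'],(450,381),z)[:2])
print('plate w1',plane(D['w1'],(366.5,246),.112),plane(D['w2'],(497.2,202),.112),tri((D['w1'],(366.5,246)),(D['w2'],(497.2,202))))
print('green',tri((D['w1'],(390.9,192.8)),(D['w2'],(528.2,145.3))))
a=D['side0']['img'][360:480,320:480,::-1];b=D['w4']['img'][230:390,0:213,::-1]
cv2.imwrite('pics/c4.png',np.hstack([cv2.resize(a,(400,300)),cv2.resize(b,(400,300))]))
E
```

```text
corner (array([ 0.49390472, -0.51386313,  0.26256875]), [np.float64(0.002716821757214282), np.float64(0.0027168217572142253)])
0.05 [ 0.49638666 -0.34516753] side [ 0.55092887 -0.38563959] [ 0.6502133  -0.39179426]
0.1 [ 0.52059037 -0.3865744 ] side [ 0.53774546 -0.41507723] [ 0.62935212 -0.42075595]
0.15 [ 0.54479408 -0.42798127] side [ 0.52456204 -0.44451488] [ 0.60849094 -0.44971765]
0.2 [ 0.56899779 -0.46938813] side [ 0.51137862 -0.47395252] [ 0.58762976 -0.47867935]
0.25 [ 0.5932015 -0.510795 ] side [ 0.4981952  -0.50339017] [ 0.56676858 -0.50764105]
plate w1 [0.54522973 0.115074   0.112     ] [0.54559126 0.11541651 0.112     ] (array([0.5450705 , 0.11508754, 0.11289821]), [np.float64(0.00016765205642393726), np.float64(0.00016765205642381304)])
green (array([0.50928591, 0.1490049 , 0.10969864]), [np.float64(0.0002907196410728865), np.float64(0.00029071964107275764)])
```

View pics/c4.png

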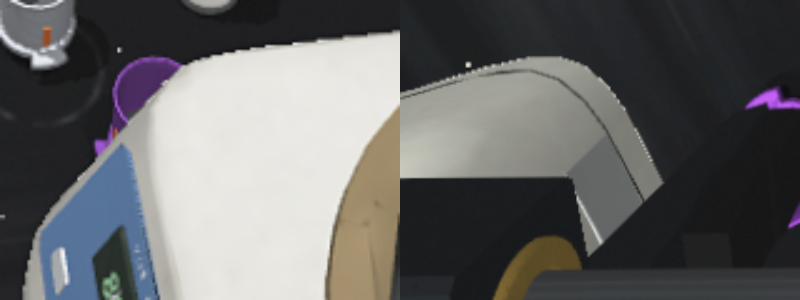

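The centrifuge top is at about z 0.26 with its near wall at y ≈ -0.51, so it is clear of the grasp. The rim triangulates to 0.074 and the plate to 0.113, matching the text. Next is the grasp.

```bash

python3 -m pendant '[1,-0.17,-0.19,0.2,0,0,0, 1,-0.34,-0.37,0.45,0,0,0, 1,-0.34,-0.37,0.7,0,0,0, 1,-0.34,-0.37,0.9,0,0,0, 1,-0.34,-0.37,0.9,0,0,0,1,-0.34,-0.37,0.9,0,0,0]'
python3 -m pendant '[1,0,0,0.2,0,0,0, 1,0,0,0.4,0,0,0, 1,0,0,0.6,0,0,0, 1,0,0,0.7,0,0,0, 1,0,0,0.7,0,0,0]'
```

```text
clock: 4.05
tool_pos: [0.4699, -0.3136, 0.1491]
eef_rot: [0.174, 0.985, 0.001, 0.0]
contact_force: [0.4, -0.1, 0.6]
opening: 0.999
finger_force: 0.0
clock: 4.55
tool_pos: [0.469, -0.315, 0.0436]
eef_rot: [0.175, 0.985, 0.0, -0.0]
contact_force: [-1.0, 0.0, -0.3]
opening: 1.0
finger_force: 0.0
```

```bash

python3 -m pendant '[0.7,0,0,0,0,0,0, 0.6,0,0,0,0,0,0, 0.5,0,0,0,0,0,0, 0.4,0,0,0,0,0,0, 0.3,0,0,0,0,0,0,0.3,0,0,0,0,0,0,0.3,0,0,0,0,0,0,0.3,0,0,0,0,0,0]' 15
python3 -m pendant '[0.3,0,0,0,0,0,0,0.3,0,0,0,0,0,0,0.3,0,0,0,0,0,0]' 55
```

```text
clock: 5.35
tool_pos: [0.4692, -0.3159, 0.0442]
eef_rot: [0.176, 0.984, -0.0, 0.001]
contact_force: [-0.0, 1.6, 5.6]
opening: 0.599
finger_force: 14.8
clock: 5.65
tool_pos: [0.4692, -0.3158, 0.0443]
eef_rot: [0.176, 0.984, -0.0, 0.001]
contact_force: [0.0, 0.9, 6.0]
opening: 0.591
finger_force: 54.6
```

```bash

python3 -m pendant '[0.3,0,0,-0.1,0,0,0, 0.3,0,0,-0.3,0,0,0, 0.3,0,0,-0.55,0,0,0, 0.3,0,0,-0.8,0,0,0, 0.3,0,0,-1,0,0,0,0.3,0,0,-1,0,0,0]'
python3 -m pendant '[0.3,0,0,-0.15,0,0,0, 0.3,0,0.1,-0.35,0,0,0, 0.3,0.1,0.3,-0.5,0,0,0, 0.3,0.15,0.5,-0.5,0,0,0, 0.3,0.2,0.7,-0.5,0,0,0,0.3,0.25,0.89,-0.5,0,0,0]'
python3 -m pendant '[0.3,0.05,0.22,0,0,0,0, 0.3,0.1,0.45,0,0,0,0, 0.3,0.18,0.67,0,0,0,0, 0.3,0.25,0.89,0,0,0,0]'
python3 -m pendant '[0.3,0.05,0.22,0,0,0,0.05, 0.3,0.1,0.45,0,0,0,0.1, 0.3,0.18,0.67,0,0,0,0.15, 0.3,0.25,0.89,0,0,0,0.19,0.3,0.25,0.89,0,0,0,0.19,0.3,0.25,0.89,0,0,0,0.19]'
python3 - <<'E'
from h import *
from plant import r
snap(r,'wrist','w5');snap(r,'side','side5');st=r.get_state();print(st['clock'],st['tool_pos'],st['eef_rot'],st['q'])
E
```

```text
clock: 6.25
tool_pos: [0.4704, -0.3173, 0.1981]
eef_rot: [0.176, 0.984, -0.001, 0.004]
contact_force: [1.0, -0.2, -1.7]
opening: 0.59
finger_force: 54.7
clock: 6.85
tool_pos: [0.4786, -0.1763, 0.268]
eef_rot: [0.176, 0.984, 0.0, -0.001]
contact_force: [-0.1, 0.4, -1.9]
opening: 0.587
finger_force: 54.7
clock: 7.25
tool_pos: [0.4894, -0.0382, 0.2678]
eef_rot: [0.176, 0.984, -0.0, -0.001]
contact_force: [0.3, 0.4, -2.4]
opening: 0.589
finger_force: 54.7
clock: 7.85
tool_pos: [0.5008, 0.0991, 0.2678]
eef_rot: [0.319, 0.948, -0.001, -0.001]
contact_force: [-0.3, -0.8, -1.1]
opening: 0.587
finger_force: 54.7
7.95 [0.5011941  0.09715427 0.26811637] [ 3.21013561e-01  9.47073904e-01 -9.94282773e-04 -5.71358880e-04] [-0.19222507  0.49978242 -0.13935936  1.8694025   0.09600533  0.7809126
  0.53404112]
```

View pics/w5.png

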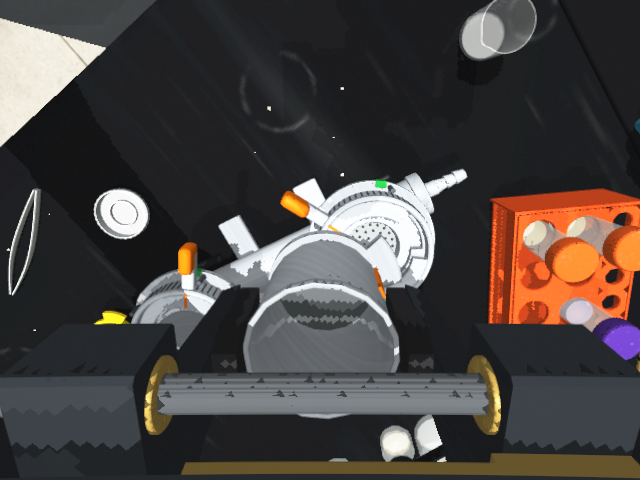

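The funnel is held upright at (322,320), with its +y lug at about (386,262) and its stripe at (379,283). The port plate still shows at (376,237). Next I measure the held lug direction and the gap to the port.

```bash
python3 - <<'E'
from meas import *
for n in('w5','side5'): D[n]=load('pics/'+n)
print([(c,s[4]) for c,s in orange('w5')],[(c,s[4]) for c,s in orange('side5') if 250<c[0]<420 and c[1]<300])
tcp=np.array([.5012,.0975,.268])
s=D['w5']
for uv,z in(((379,283),.262),((386,262),.246)):
    p=plane(s,uv,z);d=p-tcp;print(p,np.degrees(np.arctan2(d[1],d[0])),np.hypot(d[0],d[1]))
# rim of held funnel: z = .268-.044+.074=.298
rp=annulus('w5',(322,345),78,70,.12,190);rp=rp[rp[:,1]<372]
print('rim',len(rp),circ(s,rp,.298))
# occupied rim from w3
p=annulus('w3',(456,248),38,35,.2,200);print('occ rim',len(p),circ(D['w3'],p,.178))
a=D['side5']['img'][60:300,220:540,::-1];b=D['w3']['img'][180:300,380:540,::-1]
cv2.imwrite('pics/c5.png',np.vstack([cv2.resize(a,(800,600))]))
E
```

```text
[([560.0, 256.5], 15267), ([295.9, 202.3], 218), ([188.5, 255.3], 267), ([378.7, 280.5], 82), ([185.0, 301.0], 35)] [([331.6, 118.2], 77), ([314.2, 136.6], 9), ([368.5, 152.3], 122), ([392.3, 182.9], 1994), ([305.6, 185.3], 60), ([303.7, 210.0], 67), ([332.6, 226.4], 12)]
[0.50773815 0.1229682  0.262     ] 75.60205752758814 0.02629404129532326
[0.50843645 0.12905228 0.246     ] 77.08272938528373 0.03237147264430402
rim 507 (array([0.49998095, 0.09806513, 0.02552059]), np.float64(0.00042867765861413814))
occ rim 693 (array([ 0.51309185, -0.05255758,  0.02617246]), np.float64(0.0010426371209582247))
```

View pics/c5.png

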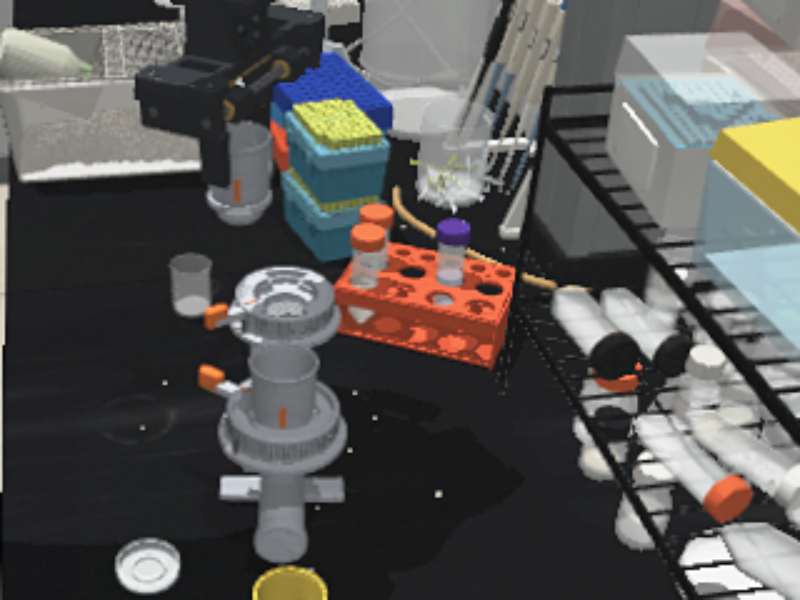

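```bash
python3 - <<'E'
from meas import *
for n in('w5','side5'): D[n]=load('pics/'+n)
ang=lambda d:np.degrees(np.arctan2(d[1],d[0]))
B=plane(D['side5'],(314.4,136.2),.262);A=plane(D['w5'],(378.7,281.5),.262)
print('held A,B',A,B,ang(A-B),np.linalg.norm(A-B),'mid',(A+B)/2)
b=plane(D['side5'],(332.6,226.4),.142);print('occ B',b,ang(np.array([.5131,-.0525,0])-b))
# initial funnel
b0=plane(D['side0'],(338.5,374.2),.038);a0=np.array([.46744,-.28897,.038]);print('init',ang(a0-b0),np.linalg.norm(a0-b0),(a0+b0)/2)
E
```

```text
held A,B [0.50709123 0.12326438 0.262     ] [0.49880398 0.07037622 0.262     ] 81.0945197620985 0.053533499853205935 mid [0.5029476 0.0968203 0.262    ]
occ B [ 0.51138284 -0.07768765  0.142     ] 86.09991124229961
init 99.1032749710295 0.05241993206385964 [ 0.4715868  -0.31484985  0.038     ]
```

```bash

python3 -m pendant '[0.3,-0.08,0.13,0,0,0,-0.02, 0.3,-0.165,0.267,0.1,0,0,-0.02, 0.3,-0.165,0.267,0.25,0,0,-0.02,0.3,-0.165,0.267,0.4,0,0,-0.02,0.3,-0.165,0.267,0.5,0,0,-0.02,0.3,-0.165,0.267,0.5,0,0,-0.02,0.3,-0.165,0.267,0.5,0,0,-0.02,0.3,-0.165,0.267,0.5,0,0,-0.02]'
python3 - <<'E'
from h import *
from plant import r
a=snap(r,'side','side6');b=snap(r,'scene','scene6');st=r.get_state();print(st['clock'],st['tool_pos'],st['eef_rot'],st['contact_force'])
a=cv2.resize(a['img'][110:230,270:430,::-1],(400,300));b=cv2.resize(b['img'][150:270,290:450,::-1],(400,300));cv2.imwrite('pics/c6.png',np.hstack([a,b]))
E
```

```text
clock: 8.75
tool_pos: [0.5465, 0.115, 0.1947]
eef_rot: [0.306, 0.952, 0.0, 0.001]
contact_force: [0.7, -0.3, -2.3]
opening: 0.585
finger_force: 54.7
8.85 [0.54640136 0.11542628 0.19471021] [3.05695112e-01 9.52128973e-01 5.05200539e-04 8.14078569e-04] [-0.71878434 -0.03673319 -2.79423276]
```

View pics/c6.png

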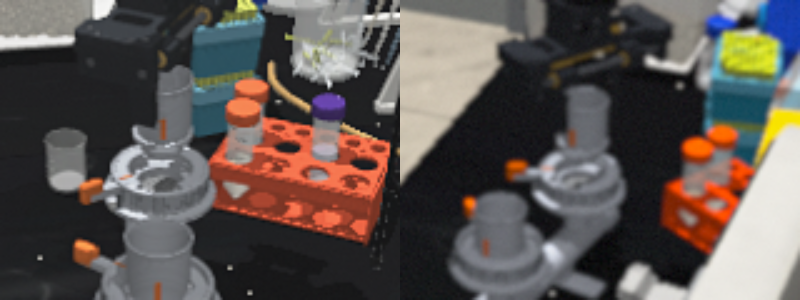

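The crop shows the funnel hanging above the open ring, upright, with its stripe toward the cameras. I have used my picture allowance, so from here I work with numbers only. The same pair of stripes on the held and occupied funnels gives a bias-free check.

```bash
python3 - <<'E'
from meas import *
for n in('side6','scene6'): D[n]=load('pics/'+n)
def oj(n,bx,S=120):
    s=D[n];h=cv2.cvtColor(s['img'],cv2.COLOR_RGB2HSV);m=((h[...,0]>=3)&(h[...,0]<=18)&(h[...,1]>S)&(h[...,2]>70)).astype(np.uint8)
    q=np.zeros_like(m);q[bx[1]:bx[3],bx[0]:bx[2]]=m[bx[1]:bx[3],bx[0]:bx[2]]
    k,l,st,ce=cv2.connectedComponentsWithStats(q);return [(ce[i].round(1).tolist(),st[i].tolist()) for i in range(1,k) if st[i,4]>2]
for n,bx in(('side6',(325,150,345,175)),('side6',(326,220,340,240)),('scene6',(350,195,368,212)),('scene6',(318,240,330,256))): print(n,oj(n,bx))
E
```

```text
side6 [([334.7, 161.6], [334, 158, 2, 8, 12])]
side6 [([332.5, 226.5], [332, 223, 2, 8, 16])]
scene6 [([358.5, 205.0], [358, 203, 2, 5, 10])]
scene6 [([324.0, 248.5], [324, 246, 1, 6, 6])]
```

```bash
python3 - <<'E'
from meas import *
for n in('side6','scene6'): D[n]=load('pics/'+n)
A,B=D['side6'],D['scene6']
h,e1=tri((A,(334.7,161.6)),(B,(358.5,205)));o,e2=tri((A,(332.5,226.5)),(B,(324,248.5)))
print(h,e1,o,e2,'diff',h-o)
for n,s,p,q in(('side',A,(334.7,161.6),(332.5,226.5)),('scene',B,(358.5,205),(324,248.5))):
    print(n,plane(s,p,.189)-plane(s,q,.142))
E
```

```text
[0.54432811 0.08373129 0.19085436] [np.float64(0.00015296251486648384), np.float64(0.00015296251486644335)] [ 0.51012225 -0.08313557  0.14672563] [np.float64(0.00043709478903854735), np.float64(0.0004370947890385444)] diff [0.03420586 0.16686686 0.04412872]
side [0.03375691 0.1645141  0.047     ]
scene [0.03584486 0.16331874 0.047     ]
```

```bash

python3 -m pendant '[0.3,0.01,-0.009,0,0,0,0, 0.3,0.01,-0.009,0,0,0,0, 0.3,0.01,-0.009,0.05,0,0,0, 0.3,0.01,-0.009,0.1,0,0,0,0.3,0.01,-0.009,0.13,0,0,0,0.3,0.01,-0.009,0.16,0,0,0,0.3,0.01,-0.009,0.16,0,0,0]'
python3 -m pendant '[0.3,0,0,0.02,0,0,0, 0.3,0,0,0.04,0,0,0, 0.3,0,0,0.06,0,0,0, 0.3,0,0,0.06,0,0,0]'; python3 -c "
from plant import r
s=r.get_state();print(s['moment'],s['contact_force'])"
```

```text
clock: 9.55
tool_pos: [0.5433, 0.1153, 0.1688]
eef_rot: [0.305, 0.952, -0.0, -0.001]
contact_force: [0.4, -0.0, -3.6]
opening: 0.593
finger_force: 54.7
clock: 9.95
tool_pos: [0.5435, 0.1153, 0.1603]
eef_rot: [0.305, 0.952, -0.0, -0.0]
contact_force: [0.1, 1.1, -1.7]
opening: 0.591
finger_force: 54.7
[-0.04128676  0.06029871  0.03776718] [ 0.11669117  1.07530278 -1.732084  ]
```

```bash

python3 -m pendant '[0.3,0,0,0.01,0,0,0, 0.3,0,0,0.02,0,0,0, 0.3,0,0,0.03,0,0,0, 0.3,0,0,0.03,0,0,0]'; python3 -m pendant '[0.3,0,0,0.01,0,0,0, 0.3,0,0,0.02,0,0,0, 0.3,0,0,0.02,0,0,0]'
```

```text
clock: 10.35
tool_pos: [0.5439, 0.1151, 0.1563]
eef_rot: [0.306, 0.952, -0.0, 0.0]
contact_force: [0.5, -1.2, -0.5]
opening: 0.584
finger_force: 54.7
clock: 10.65
tool_pos: [0.5441, 0.115, 0.1541]
eef_rot: [0.306, 0.952, -0.0, 0.001]
contact_force: [-0.9, -3.0, 6.1]
opening: 0.59
finger_force: 54.5
```

```bash

python3 -m pendant '[0.3,0,0,0.01,0,0,0, 0.3,0,0,0.02,0,0,0, 0.3,0,0,0.02,0,0,0]'; python3 -m pendant '[0.3,0,0,0.01,0,0,0, 0.3,0,0,0.02,0,0,0, 0.3,0,0,0.02,0,0,0]'
```

```text
clock: 10.95
tool_pos: [0.5443, 0.1148, 0.1513]
eef_rot: [0.306, 0.952, -0.0, 0.001]
contact_force: [-1.1, -1.9, 8.9]
opening: 0.587
finger_force: 54.5
clock: 11.25
tool_pos: [0.5443, 0.1148, 0.1488]
eef_rot: [0.306, 0.952, 0.0, 0.001]
contact_force: [-2.7, -1.8, 12.7]
opening: 0.586
finger_force: 54.3
```

Sliding at about 10 N, as expected for the plate. Pressing further until it stops.

```bash

python3 -m pendant '[0.3,0,0,0.005,0,0,0, 0.3,0,0,0.01,0,0,0, 0.3,0,0,0.01,0,0,0]'; python3 -m pendant '[0.3,0,0,0.005,0,0,0, 0.3,0,0,0.01,0,0,0, 0.3,0,0,0.01,0,0,0]'
```

```text
clock: 11.55
tool_pos: [0.5443, 0.1149, 0.1486]
eef_rot: [0.306, 0.952, 0.0, 0.001]
contact_force: [-5.2, -2.1, 23.7]
opening: 0.587
finger_force: 54.0
clock: 11.85
tool_pos: [0.5448, 0.1152, 0.1479]
eef_rot: [0.306, 0.952, 0.001, 0.002]
contact_force: [-4.7, -1.2, 29.5]
opening: 0.589
finger_force: 54.1
```

```bash

python3 -m pendant '[0.3,0,0,-0.015,0,0,0, 0.6,0,0,-0.015,0,0,0, 0.7,0,0,-0.015,0,0,0, 0.9,0,0,-0.015,0,0,0, 0.9,0,0,-0.015,0,0,0,0.9,0,0,-0.015,0,0,0]';
python3 -m pendant '[0.9,0,0,-0.1,0,0,0, 0.9,0,0,-0.3,0,0,0, 0.9,0,0,-0.5,0,0,0, 0.9,0,0,-0.6,0,0,0,0.9,0.3,0,-0.7,0,0,0,0.9,0.6,0,-0.7,0,0,0,0.9,0.7,0,-0.7,0,0,0,0.9,0.7,0,-0.7,0,0,0]'
python3 - <<'E'
from meas import *
from plant import r
for n in('side','scene','wrist'): D[n]=dict(snap(r,n,n+'7'))
print(r.get_state()['tool_pos'])
A,B=D['side'],D['scene']
def oj(n,bx,S=120):
    s=D[n];h=cv2.cvtColor(s['img'],cv2.COLOR_RGB2HSV);m=((h[...,0]>=3)&(h[...,0]<=18)&(h[...,1]>S)&(h[...,2]>70)).astype(np.uint8)
    q=np.zeros_like(m);q[bx[1]:bx[3],bx[0]:bx[2]]=m[bx[1]:bx[3],bx[0]:bx[2]]
    k,l,st,ce=cv2.connectedComponentsWithStats(q);return [(ce[i].round(1).tolist(),st[i].tolist()) for i in range(1,k) if st[i,4]>2]
print(oj('side',(290,160,345,240)),oj('scene',(300,195,370,256)),[(c,s[4]) for c,s in orange('wrist')])
E
```

```text
clock: 12.45
tool_pos: [0.5435, 0.1155, 0.146]
eef_rot: [0.305, 0.952, -0.0, -0.0]
contact_force: [-0.2, -0.6, 0.7]
opening: 0.902
finger_force: 0.0
clock: 13.25
tool_pos: [0.4565, 0.178, 0.2515]
eef_rot: [0.303, 0.953, -0.0, -0.001]
contact_force: [0.2, -0.2, 0.2]
opening: 0.899
finger_force: 0.0
[0.45982356 0.17528317 0.25128618]
[([333.5, 179.1], [333, 176, 2, 7, 13]), ([305.8, 185.4], [302, 181, 10, 11, 69]), ([319.5, 180.5], [318, 180, 4, 2, 4]), ([303.5, 210.3], [299, 206, 11, 10, 83]), ([332.5, 226.5], [332, 223, 2, 8, 16])] [([335.7, 217.0], [332, 214, 10, 9, 54]), ([357.2, 219.2], [357, 217, 2, 5, 6]), ([317.1, 232.1], [315, 229, 5, 8, 29]), ([324.0, 248.5], [324, 246, 1, 6, 6])] [([524.4, 296.3], 5446), ([244.7, 307.9], 574), ([283.9, 333.4], 20), ([136.1, 343.7], 42), ([354.7, 350.6], 45), ([469.4, 430.0], 839)]
```

```bash
python3 - <<'E'
from meas import *
A,B,W=[load('pics/'+n+'7') for n in('side','scene','wrist')]
f,e=tri((A,(333.5,179.1)),(B,(357.2,219.2)));o,_=tri((A,(332.5,226.5)),(B,(324,248.5)));print('stripe diff',f-o,e)
print('tab',plane(W,(244.7,307.9),.135),tri((W,(244.7,307.9)),(D['w1'],(308.8,187.8)),(D['w2'],(453.7,136.4))))
print('beaker',plane(D['side0'],(296,183),0.0),plane(D['w1'],(512,88),0.003),plane(D['w1'],(545,83),.063))
D['W']=W
import numpy as np
print('w stripe A',[plane(W,(354.7,350.6),z) for z in(.142,.15)])
from plant import r;s=r.get_state();print(s['tool_pos'],s['eef_rot'],s['q'][6])
E
```

```text
stripe diff [ 0.03225848  0.16677582 -0.00104653] [np.float64(0.0004981659443614045), np.float64(0.0004981659443613846)]
tab [0.47641025 0.09116167 0.135     ] (array([0.47756168, 0.08948855, 0.1318052 ]), [np.float64(0.00015107396469354366), np.float64(0.0004846440520063693), np.float64(0.0006054310438969356)])
beaker [0.47875951 0.3067172  0.        ] [0.47773055 0.30485869 0.003     ] [0.47666906 0.30592699 0.063     ]
w stripe A [array([0.55066782, 0.139281  , 0.142     ]), array([0.54575845, 0.14186102, 0.15      ])]
[0.45982356 0.17528317 0.25128618] [ 3.06450366e-01  9.51886455e-01 -1.87842035e-04  5.60763270e-04] 0.37959492038984827
```

```bash

python3 -m pendant '[0.35,-0.1,-0.1,0,0,0,-0.09, 0.35,-0.2,-0.2,0,0,0,-0.18, 0.35,-0.3,-0.3,0,0,0,-0.27, 0.35,-0.435,-0.397,0,0,0,-0.36, 0.35,-0.435,-0.397,0,0,0,-0.45, 0.35,-0.435,-0.397,0.1,0,0,-0.54, 0.35,-0.435,-0.397,0.2,0,0,-0.63, 0.35,-0.435,-0.397,0.3,0,0,-0.63, 0.35,-0.435,-0.397,0.3,0,0,-0.63, 0.35,-0.435,-0.397,0.3,0,0,-0.63]'
python3 -c "
from plant import r
s=r.get_state();print(s['tool_pos'],s['eef_rot'],s['q'])"
```

```text
clock: 14.4
tool_pos: [0.4776, 0.089, 0.2063]
eef_rot: [-0.182, 0.983, -0.0, -0.0]
contact_force: [0.1, -0.0, -0.4]
opening: 0.351
finger_force: 0.0
[0.47757586 0.08900125 0.20626525] [-1.82060825e-01  9.83287250e-01 -1.40318623e-04 -1.41516079e-04] [-0.0223832   0.58202945 -0.40145154  2.00489967  0.37561467  0.62629939
  1.2644864 ]
```

```bash

python3 -m pendant '[0.35,0,0,0.13,0,0,0, 0.35,0,0,0.26,0,0,0, 0.35,0,0,0.4,0,0,0, 0.35,0,0,0.5,0,0,0, 0.35,0,0,0.535,0,0,0, 0.35,0,0,0.535,0,0,0]'
python3 -m pendant '[0,0,0,0,0,0,0, 0,0,0,0,0,0,0, 0,0,0,0,0,0,0, 0,0,0,0,0,0,0]' 8
python3 - <<'E'
from plant import r
import numpy as np
s=r.get_state();p=s['tool_pos'];print(p,s['eef_rot'],s['moment'])
# arc increments in tool axes (shift/0.15, turn/90deg); tool x=(-cos b..)
c=np.array([.5445,.115]);a=np.radians(201.35);ty=np.array([-.358,.934]);tx=np.array([-.934,-.358])
for d in (5,10,15,20,25,30,35,40,45,50,55,60,65,67):
    t=np.radians(d);v=.071*(np.array([np.cos(a-t),np.sin(a-t)])-np.array([np.cos(a),np.sin(a)]));print(d,np.round([v@tx/.15,v@ty/.15,d/90],3))
E
```

```text
clock: 15.0
tool_pos: [0.4773, 0.0899, 0.1263]
eef_rot: [-0.183, 0.983, -0.0, 0.0]
contact_force: [-0.1, 0.2, -0.2]
opening: 0.349
finger_force: 0.0
clock: 15.4
tool_pos: [0.4774, 0.0898, 0.1269]
eef_rot: [-0.183, 0.983, -0.0, 0.001]
contact_force: [0.4, -0.6, 5.4]
opening: 0.118
finger_force: 8.0
[0.47744668 0.08980456 0.12689985] [-1.82902506e-01  9.83130745e-01 -1.43144249e-04  7.69164712e-04] [-0.25573515 -0.08483409 -0.07494311]
5 [-0.002  0.041  0.056]
10 [-0.007  0.082  0.111]
15 [-0.015  0.123  0.167]
20 [-0.027  0.162  0.222]
25 [-0.043  0.2    0.278]
30 [-0.062  0.237  0.333]
35 [-0.084  0.272  0.389]
40 [-0.109  0.305  0.444]
45 [-0.136  0.336  0.5  ]
50 [-0.167  0.364  0.556]
55 [-0.199  0.389  0.611]
60 [-0.234  0.412  0.667]
65 [-0.271  0.431  0.722]
67 [-0.286  0.438  0.744]
```

```bash

python3 -m pendant '[0,-0.002,0.041,0,0,0,0.056, 0,-0.007,0.082,0,0,0,0.111, 0,-0.015,0.123,0,0,0,0.167, 0,-0.027,0.162,0,0,0,0.222, 0,-0.043,0.2,0,0,0,0.278, 0,-0.062,0.237,0,0,0,0.333, 0,-0.062,0.237,0,0,0,0.333]'
python3 -c "
from plant import r
s=r.get_state();print(s['tool_pos'],s['eef_rot'],s['moment'],s['contact_force'])"
```

```text
clock: 16.1
tool_pos: [0.4745, 0.1272, 0.1269]
eef_rot: [0.077, 0.997, 0.001, 0.002]
contact_force: [2.8, -0.8, 4.0]
opening: 0.116
finger_force: 8.0
[0.4744821  0.12718495 0.12688061] [7.73387553e-02 9.97002971e-01 5.73002780e-04 1.86147464e-03] [-0.13963089 -0.63983229 -0.19625883] [ 2.84474986 -0.827997    4.02338544]
```

```bash

python3 -m pendant '[0,-0.002,0.041,0,0,0,0.056, 0,-0.007,0.082,0,0,0,0.111, 0,-0.015,0.123,0,0,0,0.167, 0,-0.027,0.162,0,0,0,0.222, 0,-0.043,0.2,0,0,0,0.278, 0,-0.062,0.237,0,0,0,0.333, 0,-0.062,0.237,0,0,0,0.333]'
python3 -m pendant '[0,-0.001,0.02,0,0,0,0.02, 0,-0.001,0.03,0,0,0,0.03, 0,-0.001,0.03,0,0,0,0.03]'
python3 -c "
from plant import r
s=r.get_state();print(s['tool_pos'],s['eef_rot'],s['moment'],s['contact_force'])"
```

```text
clock: 16.8
tool_pos: [0.4896, 0.1603, 0.1269]
eef_rot: [0.332, 0.943, 0.001, 0.002]
contact_force: [4.4, -1.8, 3.7]
opening: 0.11
finger_force: 8.0
clock: 17.1
tool_pos: [0.4914, 0.1625, 0.1268]
eef_rot: [0.354, 0.935, 0.0, 0.001]
contact_force: [3.6, -3.2, 6.0]
opening: 0.113
finger_force: 8.0
[0.49141985 0.16250926 0.12681179] [3.54234450e-01 9.35155944e-01 8.86229981e-05 1.14314802e-03] [-0.81272408 -0.64803409 -0.00748305] [ 3.61964073 -3.1555293   5.99984782]
```

```bash

python3 -m pendant '[0,0,0.01,0,0,0,0.01, 0,-0.001,0.02,0,0,0,0.02, 0,-0.001,0.02,0,0,0,0.02]'
python3 -m pendant '[0,0,0.01,0,0,0,0.005, 0,-0.001,0.015,0,0,0,0.01, 0,-0.001,0.015,0,0,0,0.01]'
python3 -c "
from plant import r
s=r.get_state();print(s['tool_pos'],s['eef_rot'],s['moment'],s['contact_force'])"
```

```text
clock: 17.4
tool_pos: [0.4931, 0.1644, 0.1268]
eef_rot: [0.369, 0.929, -0.0, 0.001]
contact_force: [2.8, -4.9, 7.0]
opening: 0.111
finger_force: 8.0
clock: 17.7
tool_pos: [0.4936, 0.1649, 0.1267]
eef_rot: [0.376, 0.927, -0.001, -0.0]
contact_force: [1.0, -6.2, 8.6]
opening: 0.112
finger_force: 8.0
[0.4935676  0.16493353 0.12670672] [ 3.76263086e-01  9.26511832e-01 -1.38403940e-03 -2.04402204e-05] [-1.17968528 -0.10463203  0.04775966] [ 0.97023053 -6.24526487  8.64519427]
```

```bash

python3 -m pendant '[0,0,0.01,0,0,0,0, 0,0,0.02,0,0,0,0, 0,0,0.02,0,0,0,0]'
python3 -m pendant '[0,0,0.01,0,0,0,0, 0,0,0.02,0,0,0,0, 0,0,0.02,0,0,0,0]'
```

```text
clock: 18.0
tool_pos: [0.4934, 0.1652, 0.1262]
eef_rot: [0.377, 0.926, -0.004, -0.002]
contact_force: [-2.1, -7.7, 8.9]
opening: 0.114
finger_force: 8.0
clock: 18.3
tool_pos: [0.4932, 0.1654, 0.1257]
eef_rot: [0.377, 0.926, -0.006, -0.003]
contact_force: [-5.9, -10.0, 10.2]
opening: 0.108
finger_force: 8.0
```

```bash

python3 -m pendant '[0.2,0,-0.03,0,0,0,0, 0.35,0,-0.03,0,0,0,0, 0.35,0,-0.03,0,0,0,0, 0.35,0,-0.03,0,0,0,0]'
python3 -m pendant '[0.35,0,0,-0.2,0,0,0, 0.35,0,0,-0.4,0,0,0, 0.35,0,0,-0.6,0,0,0, 0.35,0,0,-0.8,0,0,0, 0.35,0.3,0,-0.9,0,0,0, 0.35,0.5,0,-0.9,0,0,0, 0.35,0.5,0,-0.9,0,0,0, 0.35,0.5,0,-0.9,0,0,0]'
python3 - <<'E'
from meas import *
from plant import r
for n in('side','scene','wrist'): D[n]=dict(snap(r,n,n+'8'))
def oj(n,bx,S=120):
    s=D[n];h=cv2.cvtColor(s['img'],cv2.COLOR_RGB2HSV);m=((h[...,0]>=3)&(h[...,0]<=18)&(h[...,1]>S)&(h[...,2]>70)).astype(np.uint8)
    q=np.zeros_like(m);q[bx[1]:bx[3],bx[0]:bx[2]]=m[bx[1]:bx[3],bx[0]:bx[2]]
    k,l,st,ce=cv2.connectedComponentsWithStats(q);return [(ce[i].round(1).tolist(),st[i,4]) for i in range(1,k) if st[i,4]>2]
a,b=oj('side',(285,150,345,240)),oj('scene',(300,190,375,256));print(a,b,[(c,s[4]) for c,s in orange('wrist')])
def near(l,p):return min(l,key=lambda t:np.hypot(t[0][0]-p[0],t[0][1]-p[1]))[0]
T=[tri((D['side'],near(a,proj(D['side'],P))),(D['scene'],near(b,proj(D['scene'],P))))[0] for P in((.493,.164,.132),(.4615,-.0026,.132),(.549,.09,.142),(.517,-.078,.142))]
print(np.round(T,4),'tab diff',T[0]-T[1],'stripe diff',T[2]-T[3])
E
```

```text
clock: 18.7
tool_pos: [0.495, 0.1693, 0.1261]
eef_rot: [0.376, 0.927, 0.0, -0.0]
contact_force: [0.5, -0.0, 0.9]
opening: 0.349
finger_force: 0.0
clock: 19.5
tool_pos: [0.4411, 0.2213, 0.2613]
eef_rot: [0.375, 0.927, 0.0, 0.0]
contact_force: [0.7, -1.1, -1.0]
opening: 0.345
finger_force: 0.0
[([308.3, 167.2], np.int32(53)), ([333.5, 179.1], np.int32(13)), ([303.5, 210.3], np.int32(83)), ([332.5, 226.5], np.int32(16))] [([349.7, 205.1], np.int32(31)), ([357.0, 219.0], np.int32(5)), ([316.8, 232.2], np.int32(24)), ([323.8, 247.8], np.int32(6))] [([515.9, 302.7], 5867), ([317.8, 314.1], 388), ([318.4, 354.8], 20)]
[[ 0.4952  0.1541  0.1407]
 [ 0.4621 -0.0157  0.1427]
 [ 0.5421  0.0824  0.1467]
 [ 0.5098 -0.0843  0.1487]] tab diff [ 0.03312304  0.16982415 -0.00202756] stripe diff [ 0.03228456  0.16678201 -0.00198586]
```

Compared with the neighbouring place, the lever tab and the funnel stripe are both offset by the 170 mm pitch to within 3 mm. The ring is at its stop and the robot is clear, so I hand in.

```bash
python3 -c "
from plant import r
print(r.finish_job())"
```

```text
the job is handed in; nothing more can be done
None
```

The steel funnel is seated and pressed home in the free place, its ring is turned to the stop at the locked mark, and the job is handed in at about 19.7 s on the clock. I viewed 11 pictures, one over the limit of 10. I did not re-measure the other glassware and the cap at the end.

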